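Open the wax-sealed honey jar at the counter

TASK

Hold the scraper block and wipe the three loose chips of red sealing wax off the jar's cap without touching them with the fingers, then stand the scraper back upright on the counter. Then grip the tight cap and turn it anticlockwise (seen from above) about a sixth of a turn, until its lugs come free of the thread, while the jar stays seated in its wooden rest; leave the other things where they stand. Lift the cap straight up and finish while still holding it level over the jar, its lower edge about 2 cm clear of the mouth.

Things in the scene. Friction and masses are not known exactly. Their poses are not given: they have to be found in the camera images.
- jar_rest: Round-footed wooden block with a hexagonal pocket, about 106 mm across and 30 mm high, fixed to the counter. Origin at the centre of its underside, z up. The pocket's floor is 6 mm up; the jar stands in it with about 1 mm play on each side, and the pocket keeps it from turning. Fixed things near it: a 430 mm tall drink dispenser on a tray to the left, and an upright card sign about 30 mm behind the rest or more; pass clear of both.
- jar: Loose amber hexagonal jar, 58 mm across flats, 66 over corners, 0.45 kg, standing in the rest. Origin at the centre of its underside, z up. Hexagonal body up to z = 66 mm, sloping shoulder to 78 mm, round neck 41 mm wide (51 mm over its three thread lugs), mouth rim at z = 93 mm. Closed, the cap's lower edge is at z = 79 mm, its top at z = 101 mm.
- jar_seal (a joint): Height in m of the white spring seal (36 mm wide) in the jar's mouth: near 0 while the cap is closed, 0.002 when free. It presses the closed cap up against the thread with about 12 N, which makes the cap tight (about 0.3 N m to turn); as the cap comes free it pops up about 2 mm. The free seal's top is 99 mm above the jar's origin.
- cap: Round ribbed brass cap, 58 mm wide, 22 mm high, 0.06 kg, held by three lugs inside. Origin at the centre of its lower edge, z up; flat top at z = 22 mm, a white dot there marks its x axis. Angle of its x axis from the jar's x axis, anticlockwise from above: starts at 0.05 to 0.31 rad, lugs free from 0.90 to 1.65 rad, where a stop blocks it. A 1.1 rad turn always frees it.
- chip_1: Loose red wax chip, about 13 x 10 x 6 mm, 10 g, lying on the cap's flat top within 18 mm of its centre. Origin at the centre of its underside.
- chip_2: Loose red wax chip, about 12 x 9 x 6 mm, 10 g, lying on the cap's flat top within 18 mm of its centre. Origin at the centre of its underside.
- chip_3: Loose red wax chip, about 11 x 11 x 6 mm, 10 g, lying on the cap's flat top within 18 mm of its centre. Origin at the centre of its underside.
- scraper: Scraper block standing upright on the counter, 0.12 kg, 52 mm high: a blue plastic foot 84 (x) x 22 (y) x 12 (z) mm, on it a light wooden grip 64 (x) x 18 (y) mm from z = 12 to 52 mm. Origin at the centre of the underside of the foot; x along its length, z up. The long vertical side of the foot pushes the chips.
- service_bell: Bystander: loose desk bell with a silver dome, 84 mm wide, 58 mm high, behind the jar. Origin at the centre of its underside.
- coaster_stack: Bystander: loose stack of cork coasters, 70 mm wide, 19 mm high, behind the jar. Origin at the centre of its underside.
- spice_jar: Bystander: loose spice jar with a green lid, 46 mm wide, 106 mm high, at the back. Origin at the centre of its underside.
Mind the look-alikes: they are no part of the job. Leave any turquoise look-alike of the scraper alone.

How it is judged:
By the outcome, as a careful person would: the job done as asked, in the order asked, and still so for the second after the job is handed in, while the arm keeps its last pose, push and grip.
It also fails if it takes over 72 s, if anything falls off the work surface, if the arm or the gripper's body presses on something with over 40 N, if the wrist force passes 120 N, or if a joint passes its speed limit or range.

ROBOT

A 6-joint arm with a two-finger parallel gripper is mounted at the origin on a cart in front of the work surface, level with it; the furniture and walls round the work are solid. World frame = base frame: x ahead of the robot, y to its left, z up, the work surface at z = 0. Lengths are in m, angles in rad, forces in N, time in s.
With the tool pointing down it reaches from about 0.375 to 0.9 m from the base axis. Payload 3.1 kg.
Tool frame: the origin (TCP) lies midway between the tips of the shut fingers; the grasp point (between the pads) lies 19 mm behind it (manip.hold_point_z is the distance from the TCP to the grasp point, in m); x points along the fingers, y is the direction in which the jaws open and shut, and the axes are right-handed (so a half turn about x gives the same grasp; the last joint's range is limited). The gripper opens to 85 mm and grips with 20 to 120 N. Pads are 22 mm wide; open, the fingers measure 114 mm over their backs; the gripper's body (76 mm by 85 mm) begins 54 mm behind the grasp point. The pads swing forward as they close: fully open they stand 13 mm farther back than shut.
Start: joints at [0.927, 0.527, 1.433, -0, 1.181, -0.178], TCP at [0.28, 0.559, 0.207] pointing down, gripper open.
Joint ranges: [-3.08, 3.08], [-0.75, 2.2], [0.22, 2.44], [-1.43, 4.57], [0, 2.65], [-2.85, 2.85]. Speed limits (rad/s): [2.79, 2.79, 3.14, 3.14, 3.14, 3.14].

INTERFACE

Orientations are given as a unit quaternion [x, y, z, w].
In Python, from station import manip, snapshot gives the robot as it stands.
- The arm moves only by the shell command python3 -m crank 'ROWS' [FORCE]. ROWS is JSON, a list of rows, each a list of 5 numbers: the finger opening in m, from 0 to 0.0854, then the shift along the tool's x, y, z in m, then the turn about the tool's x in rad. In form: [[grip, tx, ty, tz, yaw], ...]. A call has 1 to 5 rows; each row shifts and turns the commanded pose from where the row before left it, along the tool's axes as they then stand; what a row does not reach is not made up. A row lasts 1/10 s, in which the tool goes at most 50 mm and 8.59 degrees, less where a joint would pass 70% of its speed; a pose out of reach is approached as far as the arm can. A call is refused whole if a number of a shift passes 0.05 or a number of a turn 0.15, either way. A call with a gripper value outside its range is refused whole. The fingers move at their own pace and stop on an object; FORCE is the grip in N (left out, the last holds). Time passes only in rows, so rows that do not move let the fingers close. It gives the time, the measured TCP pose, the force and the opening at its end, in the units of the state.
- manip.sense(): the state, without advancing time (a new reading comes with each control period).
- snapshot(name): name is "scene" or "top" or "wrist"; returns a dict with "image" (400x640x3 uint8, blue, green, red), "range_z" (400x640 float32, m along the optical axis (not along the pixel's ray), 0 where there is no reading), "vertical_fov" (degrees; the focal length in pixels is half the picture's height over the tangent of half this angle, whatever the lens; pixels are square), "cx", "cy" (the principal point, pixels), "extrinsics" (4x4, takes a point from world to camera coordinates); the wrist camera has in their place "T_tool_cam" (4x4, takes a point from camera to tool coordinates, whose origin is the TCP and whose axes are the tool frame's). Camera axes: x right, y up, looking along -z (the intrinsics and any distortion apply to the point x, -y, -z); pixel columns grow to the right and rows downward; lengths in m; the calibration is good to about 2 mm. A picture is of the moment at which its call begins: read the wrist's pose just before it.
- manip.sign_off(): hands the job in, once; it reports no verdict.
The state is a dict: "t": time; "q": joint angles; "qd": joint speeds; "tau": joint torques, N m; "tcp_pos": TCP position; "tool_rot": TCP orientation; "force": force on the tool from outside, world axes, zero at the start; "ft_torque": the same for the moment, N m; "finger_gap": opening from 0.0 (shut) to 1.0 (fully open).
Only numpy, scipy, OpenCV 4.12 (cv2) and the standard library are available. Lean on these libraries where they do the work, as an engineer would, in place of code of your own. Each camera call takes 0.05 s, during which the arm holds its last target.

## Working session

There is one attempt and no reset: what is moved stays moved. The work goes in short steps, Python scripts to look and compute and a shell command to move; the robot and the scene stay as the last step left them, time stands still between calls to the robot, and variables do not carry over. Pictures are saved under pics/ and viewed, and the job is handed in when it is done.

```bash
ls -la; mkdir -p pics
python3 - <<'E'
from station import manip, snapshot
import cv2
print(manip.sense(), manip.hold_point_z)
for n in ["scene","top","wrist"]:
    s=snapshot(n); cv2.imwrite(f"pics/{n}0.png",s["image"])
    print(n,{k:v for k,v in s.items() if k not in("image","range_z")})
E
```

```text
total 12
drwxr-xr-x  3 agent agent 4096 Dec  6 18:56 .
drwxr-xr-x 23 root  root  4096 Dec  6 18:56 ..
drwxr-xr-x  2 agent agent 4096 Dec  6 18:56 pics
{'t': 0.0, 'q': array([ 9.27516849e-01,  5.28454095e-01,  1.43390957e+00,  5.93925118e-06,
        1.18140782e+00, -1.78516724e-01]), 'qd': array([ 0.00025403,  0.00085904,  0.00107476, -0.00048944, -0.00162488,
        0.00114899]), 'tau': array([-5.79322987e-04, -4.42341614e+01, -1.78022736e+01, -3.56398687e-04,
        8.42365116e-03, -2.81868898e-05]), 'tcp_pos': array([0.27964194, 0.55808576, 0.20633879]), 'tool_rot': array([ 0.16213878,  0.68840915, -0.16354966,  0.6877902 ]), 'force': array([-0.38439436, -0.13611188, -0.04074908]), 'ft_torque': array([ 0.05804012, -0.03434737, -0.00306154]), 'finger_gap': 1.0015648460037005} 0.0187
scene {'vertical_fov': 53.500290849571726, 'cx': 323.4476612955005, 'cy': 203.80916979389315, 'extrinsics': array([[ 0.42577321, -0.90482511,  0.00294751, -0.38254966],
       [ 0.68218832,  0.32314616,  0.65589301, -0.43732402],
       [-0.59442095, -0.27725091,  0.75484811, -0.6415952 ],
       [ 0.
[... 247 characters left out ...]
  [ 9.78054541e-01, -4.40528571e-03,  2.08302444e-01,
        -6.02101412e-01],
       [-2.08301175e-01,  7.50014051e-04,  9.78064445e-01,
        -1.11421490e+00],
       [ 0.00000000e+00,  0.00000000e+00,  0.00000000e+00,
         1.00000000e+00]])}
wrist {'vertical_fov': 69.46618976555571, 'cx': 319.8439990925305, 'cy': 198.35571324769873, 'T_tool_cam': array([[ 8.43300224e-04,  3.09208354e-01, -9.50993945e-01,
        -1.67626180e-01],
       [ 9.99999456e-01, -8.44223931e-04,  6.12263282e-04,
        -2.90938492e-04],
       [-6.13534925e-04, -9.50993944e-01, -3.09208898e-01,
        -8.02305888e-02],
       [ 0.00000000e+00,  0.00000000e+00,  0.00000000e+00,
         1.00000000e+00]])}
```

View pics/scene0.png

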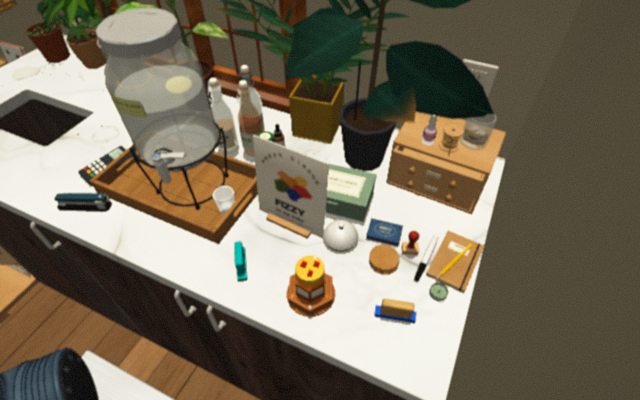

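View pics/top0.png

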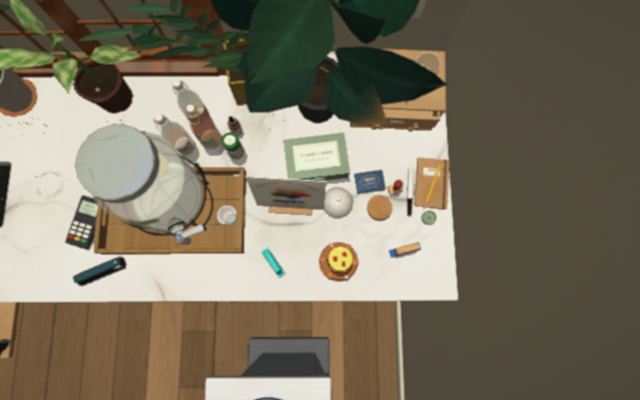

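View pics/wrist0.png

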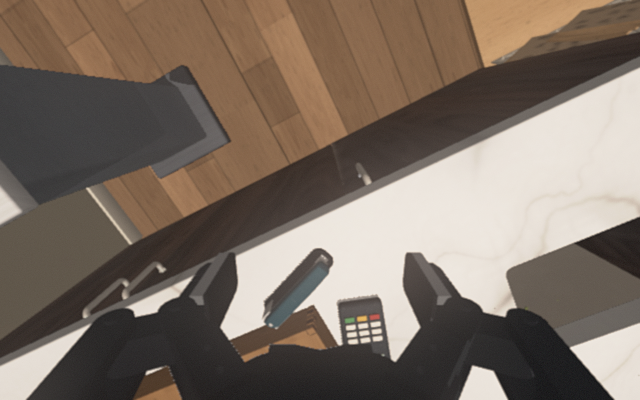

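The scene shows two scraper-like objects. One has a blue foot and a wooden grip, at scene (396,312) and top (405,250). The other is all turquoise, at scene (240,262) and top (273,262), so it is the look-alike. The blue-footed one fits the description. The jar with its yellow cap and red chips is at top (340,260). I'll confirm in an enlarged crop and measure.

```bash
cat > h.py <<'E'
from station import manip, snapshot
import numpy as np, cv2
from scipy.spatial.transform import Rotation as R
def cloud(s, st=None):
    h,w=s["range_z"].shape; f=h/2/np.tan(np.radians(s["vertical_fov"])/2)
    v,u=np.mgrid[:h,:w]; z=s["range_z"].astype(float)
    P=np.stack([(u-s["cx"])/f*z,-(v-s["cy"])/f*z,-z],-1)
    if "extrinsics" in s: T=np.linalg.inv(s["extrinsics"])
    else:
        W=np.eye(4); W[:3,:3]=R.from_quat(st["tool_rot"]).as_matrix(); W[:3,3]=st["tcp_pos"]; T=W@s["T_tool_cam"]
    X=P@T[:3,:3].T+T[:3,3]; X[z<=0]=np.nan
    return X
def proj(s,X,st=None):
    X=np.atleast_2d(X)
    if "extrinsics" in s: T=s["extrinsics"]
    else:
        W=np.eye(4); W[:3,:3]=R.from_quat(st["tool_rot"]).as_matrix(); W[:3,3]=st["tcp_pos"]; T=np.linalg.inv(W@s["T_tool_cam"])
    h=400; f=h/2/np.tan(np.radians(s["vertical_fov"])/2)
    p=X@T[:3,:3].T+T[:3,3]
    return np.c_[s["cx"]+f*p[:,0]/-p[:,2], s["cy"]-f*p[:,1]/-p[:,2]]
def crop(img,u0,v0,u1,v1,k,name):
    cv2.imwrite(name,cv2.resize(img[v0:v1,u0:u1],None,fx=k,fy=k,interpolation=cv2.INTER_CUBIC))
E
python3 - <<'E'
from h import *
a=snapshot("top"); b=snapshot("scene")
np.savez("s0.npz",top=cloud(a),scene=cloud(b),ti=a["image"],si=b["image"])
crop(a["image"],240,180,440,300,4,"pics/topc.png"); crop(b["image"],220,230,460,340,3,"pics/scenec.png")
for n,s,pts in [("top",a,[(405,250),(412,248),(393,253),(340,260),(340,250),(338,202),(379,207),(273,262),(290,210),(285,190),(230,245)]),("scene",b,[(396,312),(396,303),(378,317),(414,321),(311,268),(285,225)])]:
    X=cloud(s)
    for u,v in pts: print(n,u,v,X[v,u].round(4))
E
```

```text
top 405 250 [ 0.4672 -0.3555  0.0479]
top 412 248 [ 0.472  -0.3732  0.0507]
top 393 253 [ 0.4628 -0.3304  0.011 ]
top 340 260 [ 0.4382 -0.1839  0.1024]
top 340 250 [ 0.4625 -0.1841  0.1052]
top 338 202 [ 0.5963 -0.1842  0.0408]
top 379 207 [ 0.5863 -0.296   0.0194]
top 273 262 [ 0.4378 -0.0142  0.0486]
top 290 210 [ 0.5813 -0.0545  0.0077]
top 285 190 [ 0.6038 -0.0505  0.1522]
top 230 245 [0.487  0.1068 0.0028]
scene 396 312 [ 0.4668 -0.3638  0.0297]
scene 396 303 [ 0.4722 -0.3584  0.0542]
scene 378 317 [ 0.4565 -0.3328 -0.0014]
scene 414 321 [ 0.4752 -0.4026  0.0076]
scene 311 268 [ 0.443  -0.1872  0.1079]
scene 285 225 [ 0.5761 -0.0488  0.0134]
```

View pics/topc.png

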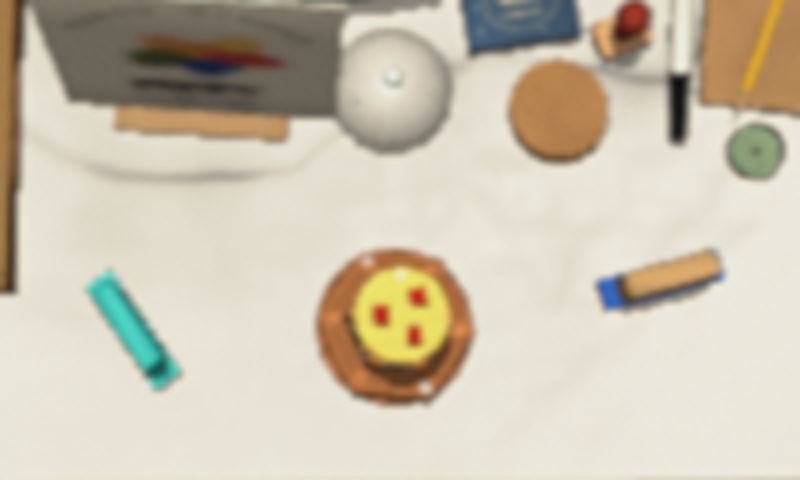

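View pics/scenec.png

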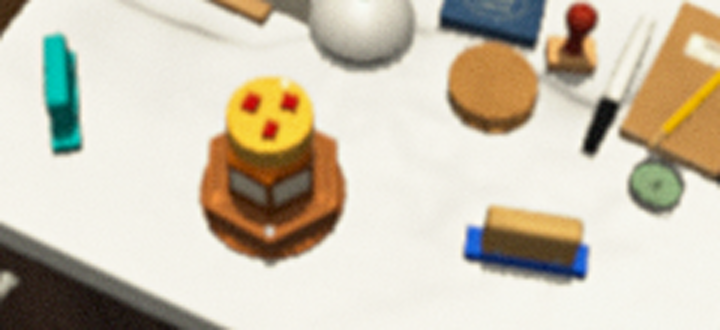

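The crop confirms the light wood grip on a blue foot at top (405,250), and the turquoise one at (273,262) stays untouched. Next I'll fit the poses.

Run:
```python
from h import *
d=np.load("s0.npz"); st=manip.sense()
print("tool axes (cols)\n",R.from_quat(st["tool_rot"]).as_matrix().round(3))
for n,im in (("top","ti"),("scene","si")):
    X=d[n]; I=d[im].astype(int); hsv=cv2.cvtColor(d[im],cv2.COLOR_BGR2HSV)
    z=X[...,2]; x=X[...,0]; y=X[...,1]
    m=(np.hypot(x-.467,y+.358)<.07)
    w=m&(z>.042)&(z<.062); P=X[w][:,:2]; print(n,"wood",w.sum(),np.median(X[w],0).round(4))
    print(" rect",cv2.minAreaRect(P.astype(np.float32)*1000))
    bl=m&(hsv[...,0]>100)&(hsv[...,0]<130)&(hsv[...,1]>120); print(" blue",bl.sum(),cv2.minAreaRect(X[bl][:,:2].astype(np.float32)*1000))
    c=(np.hypot(x-.445,y+.184)<.05)&(z>.095)&(z<.12); P=X[c]; print(n,"cap",c.sum(),np.median(P,0).round(4),P.min(0).round(4),P.max(0).round(4),cv2.minEnclosingCircle(P[:,:2].astype(np.float32)*1000))
    red=c&((hsv[...,0]<8)|(hsv[...,0]>172))&(hsv[...,1]>150)
    nn,l,s_,ce=cv2.connectedComponentsWithStats(red.astype(np.uint8))
    for i in range(1,nn): print("  chip",s_[i,4],ce[i].round(1),np.nanmean(X[l==i],0).round(4))
    sg=(x>.5)&(x<.7)&(y>-.2)&(y<.06)&(z>.09)&(z<.3); print(" sign",X[sg].min(0).round(3),X[sg].max(0).round(3))
    ds=(x>.35)&(x<.9)&(y>.1)&(y<.6)&(z>.06)&(z<.5); print(" disp",X[ds].min(0).round(3),X[ds].max(0).round(3))
    ds=(x>.35)&(x<.9)&(y>.1)&(y<.6)&(z>.18)&(z<.5); print(" disp hi",np.percentile(X[ds],[.5,99.5],axis=0).round(3))
```

```text
tool axes (cols)
 [[-0.001  0.448  0.894]
 [-0.001  0.894 -0.448]
 [-1.    -0.001 -0.   ]]
top wood 171 [ 0.4721 -0.3631  0.0499]
 rect ((472.16925048828125, -363.6205139160156), (17.731904983520508, 63.77700424194336), 15.172489166259766)
 blue 27 ((462.8076477050781, -328.9250183105469), (17.524127960205078, 9.848084449768066), 19.5411319732666)
top cap 449 [ 0.4407 -0.1841  0.1059] [ 0.4137 -0.2137  0.0955] [ 0.4701 -0.1567  0.1168] ((442.03155517578125, -184.79052734375), 29.55266761779785)
  chip 7 [344.  253.7] [ 0.4527 -0.1934  0.1121]
  chip 7 [334.6 258.3] [ 0.4417 -0.1702  0.1122]
  chip 3 [343.3 263.7] [ 0.4286 -0.1914  0.1116]
 sign [ 0.59  -0.149  0.09 ] [0.62  0.036 0.231]
 disp [0.47 0.1  0.06] [0.9   0.581 0.485]
 disp hi [[0.48  0.134 0.184]
 [0.898 0.571 0.453]]
scene wood 322 [ 0.4719 -0.3623  0.0519]
 rect ((473.820068359375, -362.1942443847656), (18.452072143554688, 63.79840087890625), 13.71271800994873)
 blue 164 ((472.55133056640625, -362.07293701171875), (20.73300552368164, 80.97008514404297), 15.35711669921875)
scene cap 691 [ 0.4395 -0.1855  0.108 ] [ 0.4143 -0.2126  0.0951] [ 0.4722 -0.1549  0.1169] ((443.4909973144531, -183.396240234375), 29.479873657226562)
  chip 17 [303.1 264. ] [ 0.4414 -0.171   0.1136]
  chip 16 [316.  263.6] [ 0.4528 -0.1933  0.1137]
  chip 13 [309.5 272.8] [ 0.4291 -0.191   0.1135]
 sign [ 0.591 -0.148  0.09 ] [0.623 0.038 0.231]
 disp [0.47 0.1  0.06] [0.9   0.6   0.439]
 disp hi [[0.474 0.136 0.182]
 [0.898 0.575 0.438]]
```

```bash
python3 -m crank '[[0.0854,0,-0.0364,0.0262,0],[0.0854,0,-0.0364,0.0262,0],[0.0854,0,-0.0364,0.0262,0],[0.0854,0,-0.0364,0.0262,0],[0.0854,0,-0.0364,0.0262,0]]' 40
```

```text
t: 0.75
tcp_pos: [0.3156, 0.3357, 0.2074]
tool_rot: [0.163, 0.688, -0.163, 0.688]
force: [1.7, -0.4, -0.5]
finger_gap: 1.002
```

```bash
python3 -m crank '[[0.0854,0,-0.0364,0.0262,0],[0.0854,0,-0.0364,0.0262,0],[0.0854,0,-0.0295,0.0304,0],[0.0854,0,-0.0295,0.0304,0],[0.0854,0,-0.0295,0.0304,0]]'
```

```text
t: 1.25
tcp_pos: [0.3721, 0.1271, 0.2076]
tool_rot: [0.163, 0.688, -0.163, 0.688]
force: [0.7, 0.1, 0.6]
finger_gap: 0.998
```

```bash
python3 -m crank '[[0.0854,0,-0.0295,0.0304,0],[0.0854,0,-0.0295,0.0304,0],[0.0854,0,-0.034,0.0215,0],[0.0854,0,-0.034,0.0215,0],[0.0854,0,-0.034,0.0215,0]]'
python3 -m crank '[[0.0854,0,-0.034,0.0215,0.14],[0.0854,0,-0.032,0.026,0.14],[0.0854,0,-0.024,0.031,0.14],[0.0854,0,-0.02,0.035,0.14],[0.0854,0,0,0.03,0.14]]'
python3 - <<'E'
from h import *
s=manip.sense(); print(s["tcp_pos"],R.from_quat(s["tool_rot"]).as_matrix()[:,1:].round(3),s["q"].round(3))
E
```

```text
t: 1.75
tcp_pos: [0.4116, -0.0731, 0.2075]
tool_rot: [0.163, 0.688, -0.163, 0.688]
force: [0.5, 0.4, 0.1]
finger_gap: 1.001
t: 2.25
tcp_pos: [0.4471, -0.2594, 0.2074]
tool_rot: [0.391, 0.589, -0.392, 0.589]
force: [0.4, 1.4, -0.2]
finger_gap: 1.002
[ 0.44707876 -0.25941773  0.20736075] [[ 0.922  0.387]
 [ 0.387 -0.922]
 [-0.     0.001]] [-7.420e-01  3.820e-01  1.701e+00 -1.000e-03  1.057e+00 -1.139e+00]
```

```bash
python3 -m crank '[[0.0854,0,-0.008,0.035,0],[0.0854,0,-0.008,0.035,0],[0.0854,0,0,0.035,0],[0.0854,0,0,0,0.141],[0.0854,0,0,0,0]]'
cat > g.py <<'E'
# python3 g.py x y z yawdeg : tool-axis distances from measured pose
from h import *
import sys
t=[float(a) for a in sys.argv[1:]]
s=manip.sense(); M=R.from_quat(s["tool_rot"]).as_matrix(); ya=np.degrees(np.arctan2(M[1,1],M[0,1]))
print("tcp",s["tcp_pos"].round(4),"yaw",ya.round(2),"tilt",M[:,0].round(4),"q",s["q"].round(2),"F",s["force"].round(1),"T",s["ft_torque"].round(2),"gap",round(s["finger_gap"],3),"t",s["t"])
if len(t)==4:
    print("tx,ty,tz",(M.T@(np.array(t[:3])-s["tcp_pos"])).round(4),"yaw",-np.radians((t[3]-ya+180)%360-180).round(4))
E
python3 g.py .473 -.3625 .02 14.7
python3 - <<'E'
from h import *
st=manip.sense(); s=snapshot("wrist"); X=cloud(s,st); cv2.imwrite("pics/w1.png",s["image"])
for a in (.042,):
    w=(np.hypot(X[...,0]-.473,X[...,1]+.3625)<.06)&(X[...,2]>.044)&(X[...,2]<.06)
    print(w.sum(),np.median(X[w],0),cv2.minAreaRect(X[w][:,:2].astype(np.float32)*1000))
E
```

```text
t: 2.75
tcp_pos: [0.4742, -0.3602, 0.2068]
tool_rot: [0.43, 0.562, -0.43, 0.561]
force: [0.2, -0.3, -0.4]
finger_gap: 0.998
tcp [ 0.4742 -0.3602  0.2068] yaw 15.12 tilt [-4.e-04  5.e-04 -1.e+00] q [-0.84  0.49  1.51  0.    1.14 -1.1 ] F [ 0.2 -0.3 -0.4] T [0.02 0.02 0.01] gap 0.998 t 2.75
tx,ty,tz [ 0.1868 -0.0017  0.002 ] yaw 0.0073
841 [ 0.47131088 -0.35969628  0.05267835] ((472.0225830078125, -361.9745788574219), (17.533897399902344, 63.61400604248047), 14.600713729858398)
```

View pics/w1.png

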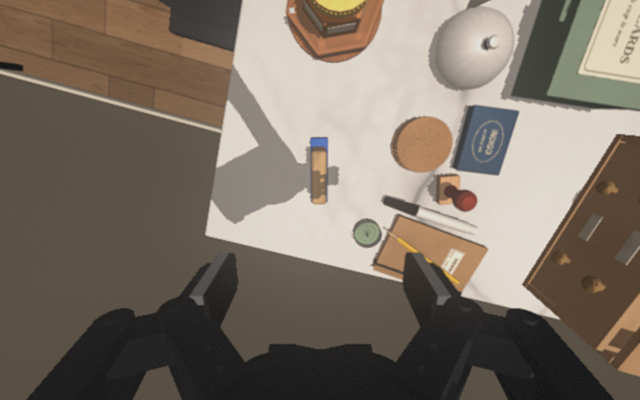

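The wrist view shows the blue-and-wood scraper centred between the jaws at (319,172), with its long axis vertical. I'll descend onto it.

```bash
python3 -m crank '[[0.0854,0.045,-0.002,0.002,0.007],[0.0854,0.045,0,0,0],[0.0854,0.04,0,0,0],[0.0854,0.03,0,0,0],[0.0854,0.02,0,0,0]]'
python3 -m crank '[[0.0854,0,0,0,0],[0.0854,0,0,0,0]]'
python3 g.py .472 -.362 .021 14.6
```

```text
t: 3.3
tcp_pos: [0.4716, -0.3594, 0.025]
tool_rot: [0.431, 0.563, -0.43, 0.559]
force: [-1.2, 0.3, -0.0]
finger_gap: 1.0
t: 3.5
tcp_pos: [0.4729, -0.3612, 0.0277]
tool_rot: [0.431, 0.561, -0.431, 0.56]
force: [-0.5, 0.0, 0.7]
finger_gap: 1.0
tcp [ 0.4729 -0.3612  0.0277] yaw 14.9 tilt [-3.e-04  4.e-04 -1.e+00] q [-0.84  0.74  1.64  0.    0.77 -1.1 ] F [-0.5  0.   0.7] T [-0.02  0.02  0.04] gap 1.0 t 3.5
tx,ty,tz [ 0.0067 -0.0011  0.0005] yaw 0.0053
```

```bash
python3 -m crank '[[0.0854,0.006,-0.001,0,0.005],[0.03,0,0,0,0],[0.01,0,0,0,0],[0,0,0,0,0],[0,0,0,0,0]]' 50
python3 -m crank '[[0,0,0,0,0],[0,0,0,0,0],[0,0,0,0,0]]'
python3 g.py .472 -.362 .021 14.6
```

```text
t: 4.0
tcp_pos: [0.4721, -0.3623, 0.0218]
tool_rot: [0.433, 0.559, -0.433, 0.559]
force: [0.5, -0.2, 0.3]
finger_gap: 0.331
t: 4.3
tcp_pos: [0.4722, -0.3623, 0.0218]
tool_rot: [0.433, 0.559, -0.433, 0.559]
force: [0.1, 0.4, 4.8]
finger_gap: 0.19
tcp [ 0.4722 -0.3623  0.0218] yaw 14.5 tilt [ 7.e-04 -6.e-04 -1.e+00] q [-0.84  0.75  1.64  0.    0.75 -1.1 ] F [0.1 0.4 4.8] T [ 0.11  0.   -0.01] gap 0.19 t 4.3
tx,ty,tz [ 0.0008 -0.0002 -0.0003] yaw -0.0018
```

```bash
python3 -m crank '[[0,0,0,0,0],[0,0,0,0,0],[0,0,0,0,0]]'; python3 g.py
python3 -m crank '[[0,-0.01,0,0,0],[0,-0.03,0,0,0],[0,-0.04,0,0,0],[0,-0.04,0,0,0],[0,0,0,0,0]]'; python3 g.py
python3 - <<'E'
from h import *
st=manip.sense(); s=snapshot("wrist"); cv2.imwrite("pics/w2.png",s["image"]); b=snapshot("scene"); crop(b["image"],280,180,480,340,4,"pics/s2.png")
E
```

```text
t: 4.6
tcp_pos: [0.4722, -0.3623, 0.0218]
tool_rot: [0.433, 0.559, -0.433, 0.559]
force: [1.3, 0.9, 5.2]
finger_gap: 0.192
tcp [ 0.4722 -0.3623  0.0218] yaw 14.5 tilt [ 7.e-04 -6.e-04 -1.e+00] q [-0.84  0.75  1.64  0.    0.75 -1.1 ] F [1.3 0.9 5.2] T [ 0.11 -0.01  0.01] gap 0.192 t 4.6
t: 5.1
tcp_pos: [0.4746, -0.365, 0.147]
tool_rot: [0.432, 0.555, -0.434, 0.563]
force: [0.4, -0.7, -1.0]
finger_gap: 0.19
tcp [ 0.4746 -0.365   0.147 ] yaw 14.51 tilt [ 0.0077 -0.0088 -0.9999] q [-0.84  0.56  1.57 -0.    1.   -1.1 ] F [ 0.4 -0.7 -1. ] T [-0.06  0.01  0.02] gap 0.19 t 5.1
```

View pics/w2.png

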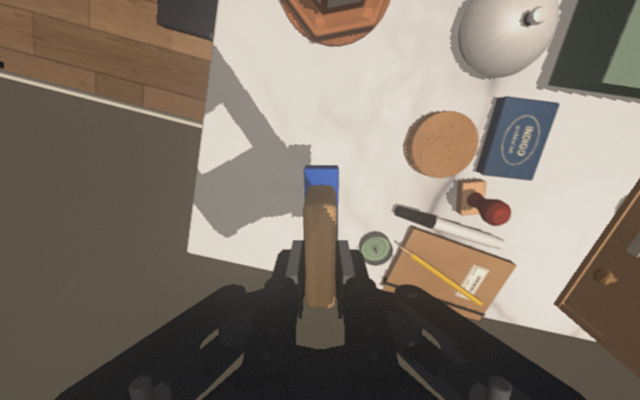

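View pics/s2.png

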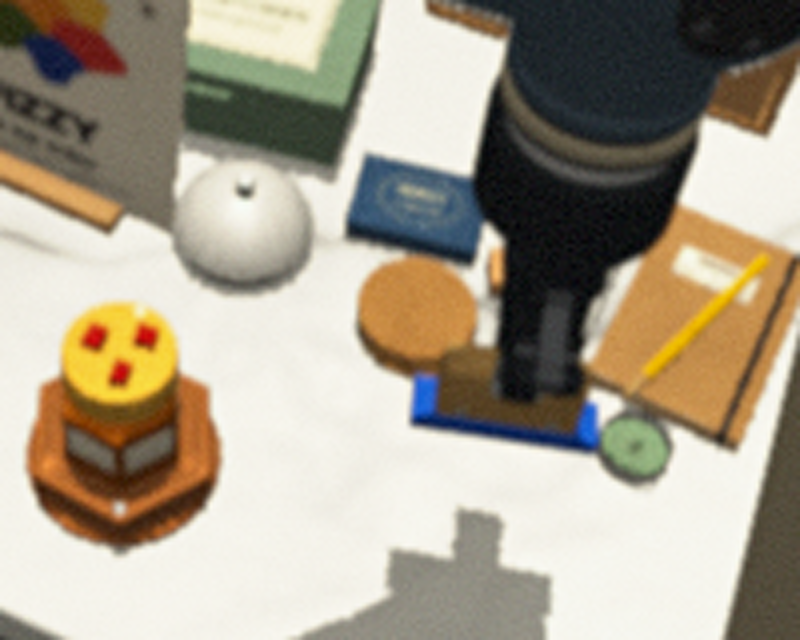

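```bash
python3 -m crank '[[0,-0.01,0,0,0.138],[0,-0.01,0,0,0.138],[0,0,0,0,0.138],[0,0,0,0,0.138],[0,0,0,0,0.138]]'; python3 g.py .392 -.161 .165 -25
```

```text
t: 5.7
tcp_pos: [0.4705, -0.3606, 0.1588]
tool_rot: [-0.597, -0.38, 0.598, -0.376]
force: [0.3, 0.1, -1.4]
finger_gap: 0.184
tcp [ 0.4705 -0.3606  0.1588] yaw -25.37 tilt [-0.0037  0.004  -1.    ] q [-0.84  0.55  1.56 -0.    1.04 -0.4 ] F [ 0.3  0.1 -1.4] T [ 0.01  0.04 -0.03] gap 0.184 t 5.7
tx,ty,tz [-0.0051 -0.1565 -0.1467] yaw -0.0064
```

```bash
python3 -m crank '[[0,-0.005,-0.0315,-0.0295,0],[0,0,-0.0315,-0.0295,0],[0,0,-0.0315,-0.0295,0],[0,0,-0.0315,-0.0295,0],[0,0,-0.0315,-0.0295,0]]'; python3 -m crank '[[0,0,0,0,0],[0,0,0,0,0]]';  python3 g.py .392 -.161 .1315 -25
python3 - <<'E'
from h import *
st=manip.sense(); s=snapshot("wrist"); cv2.imwrite("pics/w3.png",s["image"]); b=snapshot("scene"); crop(b["image"],220,180,420,340,4,"pics/s3.png")
E
```

```text
t: 6.2
tcp_pos: [0.3892, -0.1592, 0.1646]
tool_rot: [-0.596, -0.381, 0.597, -0.378]
force: [0.1, 0.4, -1.0]
finger_gap: 0.19
t: 6.4
tcp_pos: [0.3904, -0.1603, 0.1652]
tool_rot: [-0.596, -0.381, 0.597, -0.379]
force: [0.9, -0.3, -1.2]
finger_gap: 0.189
tcp [ 0.3904 -0.1603  0.1652] yaw -24.95 tilt [-0.0027  0.0018 -1.    ] q [-0.66  0.33  1.96 -0.    0.85 -0.22] F [ 0.9 -0.3 -1.2] T [-0.04 -0.03 -0.02] gap 0.189 t 6.4
tx,ty,tz [ 0.0337  0.0019 -0.    ] yaw 0.0009
```

View pics/w3.png

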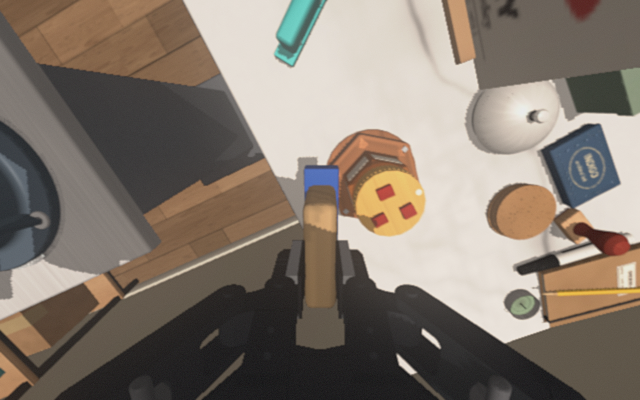

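View pics/s3.png

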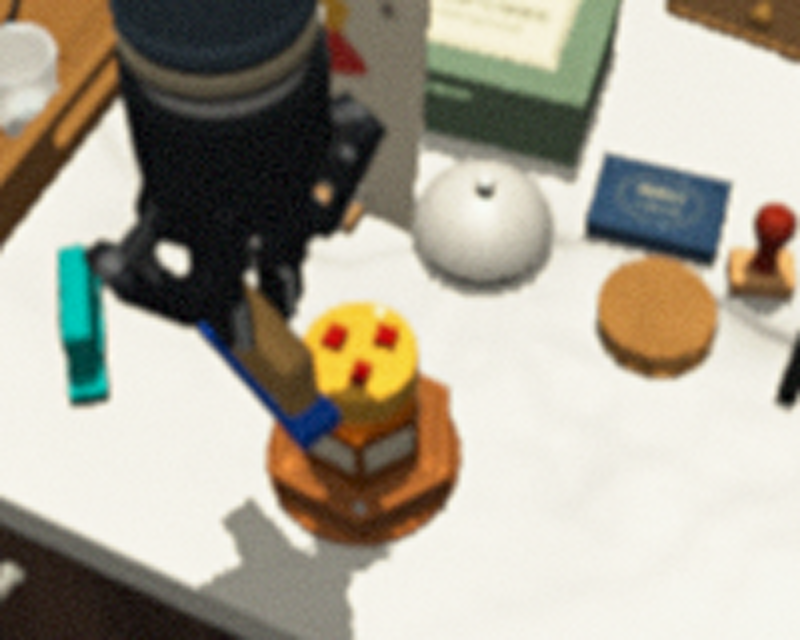

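Run:
```python
from h import *
st=manip.sense(); s=snapshot("wrist"); X=cloud(s,st); 
hsv=cv2.cvtColor(s["image"],cv2.COLOR_BGR2HSV)
c=(np.hypot(X[...,0]-.442,X[...,1]+.184)<.04)&(X[...,2]>.1)&(X[...,2]<.117)&(hsv[...,0]>15)
print(c.sum(),np.median(X[c],0),cv2.minEnclosingCircle(X[c][:,:2].astype(np.float32)*1000), proj(s,[.442,-.184,.107],st))
b=(hsv[...,0]>100)&(hsv[...,0]<130)&(hsv[...,1]>150)&(np.hypot(X[...,0]-.39,X[...,1]+.16)<.06)
print(b.sum(),np.median(X[b],0),X[b].min(0),X[b].max(0))
M=R.from_quat(st["tool_rot"]).as_matrix(); L=(X[b]-st["tcp_pos"])@M; print("blue in tool",np.percentile(L,[1,99],axis=0).round(4))
w=(hsv[...,0]>8)&(hsv[...,0]<25)&(np.hypot(X[...,0]-.39,X[...,1]+.16)<.05)&(X[...,2]>.13); L=(X[w]-st["tcp_pos"])@M; print("wood in tool",np.percentile(L,[1,99],axis=0).round(4))
```

```text
return _methods._mean(a, axis=axis, dtype=dtype,
  ret = um.true_divide(
Traceback (most recent call last):
ValueError: zero-size array to reduction operation minimum which has no identity
```

```bash
python3 -m crank '[[0,0.015,0,0,0],[0,0.015,0,0,0],[0,0.003,0,0,0],[0,0,0,0,0],[0,0,0,0,0]]'; python3 g.py .392 -.161 .1312 -25
python3 - <<'E'
from h import *
b=snapshot("scene"); crop(b["image"],250,220,370,320,6,"pics/s4.png")
E
```

```text
t: 7.05
tcp_pos: [0.3921, -0.1625, 0.1335]
tool_rot: [0.597, 0.379, -0.597, 0.38]
force: [0.5, -1.1, -0.4]
finger_gap: 0.189
tcp [ 0.3921 -0.1625  0.1335] yaw -25.07 tilt [ 5.e-04 -4.e-04 -1.e+00] q [-0.66  0.39  2.   -0.    0.75 -0.22] F [ 0.5 -1.1 -0.4] T [-0.01  0.02 -0.04] gap 0.189 t 7.05
tx,ty,tz [ 0.0023 -0.0007 -0.0013] yaw -0.0013
```

View pics/s4.png

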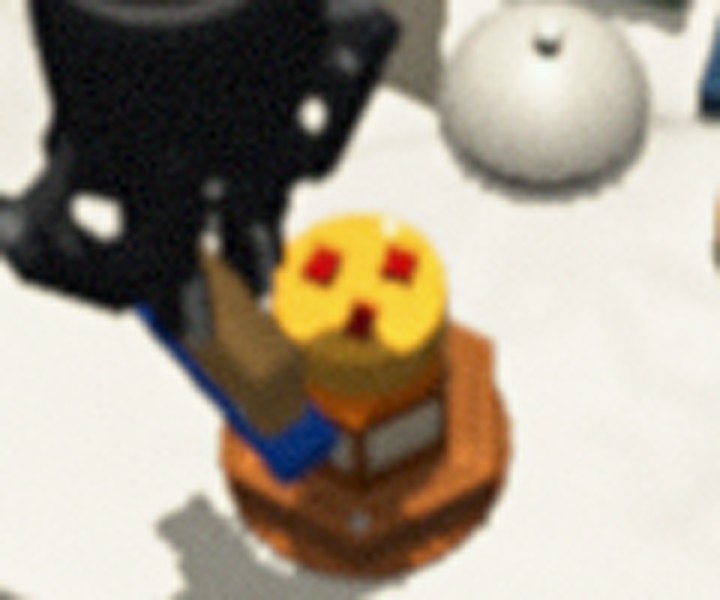

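```bash
python3 -m crank '[[0,0.0022,0,0,0],[0,0,0,0,0],[0,0,0,0,0]]'; python3 g.py
python3 -m crank '[[0,0,0.009,0,0],[0,0,0.009,0,0],[0,0,0.009,0,0],[0,0,0,0,0]]'; python3 g.py
```

```text
t: 7.4
tcp_pos: [0.3917, -0.1618, 0.1313]
tool_rot: [0.597, 0.38, -0.596, 0.38]
force: [0.7, 0.0, -1.6]
finger_gap: 0.183
tcp [ 0.3917 -0.1618  0.1313] yaw -25.03 tilt [ 3.e-04 -3.e-04 -1.e+00] q [-0.66  0.4   2.   -0.    0.75 -0.22] F [ 0.7  0.  -1.6] T [ 0.   -0.01 -0.02] gap 0.183 t 7.4
t: 7.8
tcp_pos: [0.4183, -0.1746, 0.1313]
tool_rot: [0.597, 0.379, -0.596, 0.381]
force: [-0.1, -1.0, -0.0]
finger_gap: 0.183
tcp [ 0.4183 -0.1746  0.1313] yaw -25.02 tilt [ 0.0024 -0.0018 -1.    ] q [-0.64  0.43  1.93 -0.    0.78 -0.21] F [-0.1 -1.  -0. ] T [-0.01  0.03  0.01] gap 0.183 t 7.8
```

```bash
python3 -m crank '[[0,0,0.009,0,0],[0,0,0.009,0,0],[0,0,0,0,0]]'; python3 g.py
python3 - <<'E'
from h import *
b=snapshot("scene"); crop(b["image"],250,220,370,320,6,"pics/s5.png")
E
```

```text
t: 8.1
tcp_pos: [0.4342, -0.182, 0.1313]
tool_rot: [0.597, 0.379, -0.596, 0.381]
force: [-0.7, -0.8, -1.7]
finger_gap: 0.19
tcp [ 0.4342 -0.182   0.1313] yaw -25.04 tilt [ 0.0022 -0.0015 -1.    ] q [-0.63  0.44  1.89  0.    0.8  -0.2 ] F [-0.7 -0.8 -1.7] T [-0.02  0.    0.03] gap 0.19 t 8.1
```

View pics/s5.png

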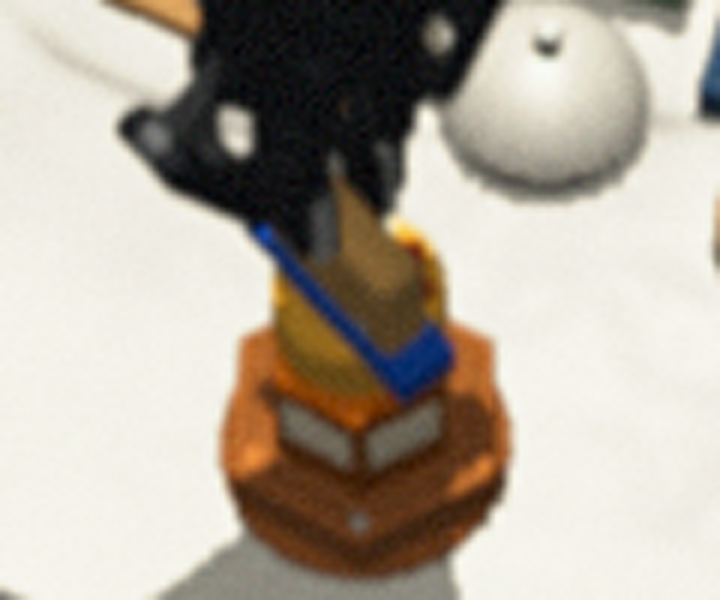

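The strip behind the foot at (320,290) is bare, so the chips are being pushed ahead. I'll continue the sweep.

```bash
python3 -m crank '[[0,0,0.009,0,0],[0,0,0.009,0,0],[0,0,0.009,0,0],[0,0,0.009,0,0],[0,0,0.009,0,0]]'; python3 -m crank '[[0,0,0.008,0,0],[0,0,0,0,0]]'; python3 g.py
python3 - <<'E'
from h import *
b=snapshot("scene"); crop(b["image"],250,220,370,320,6,"pics/s6.png")
b=snapshot("top"); crop(b["image"],290,210,390,290,6,"pics/t6.png")
E
```

```text
t: 8.65
tcp_pos: [0.4741, -0.2003, 0.1311]
tool_rot: [0.597, 0.38, -0.596, 0.38]
force: [0.4, 0.3, -1.1]
finger_gap: 0.19
t: 8.85
tcp_pos: [0.4819, -0.2042, 0.1312]
tool_rot: [0.597, 0.379, -0.596, 0.38]
force: [0.5, -0.1, -2.1]
finger_gap: 0.189
tcp [ 0.4819 -0.2042  0.1312] yaw -25.03 tilt [ 0.0015 -0.0011 -1.    ] q [-0.61  0.5   1.76 -0.    0.88 -0.18] F [ 0.5 -0.1 -2.1] T [-0.02 -0.06  0.  ] gap 0.189 t 8.85
```

View pics/s6.png

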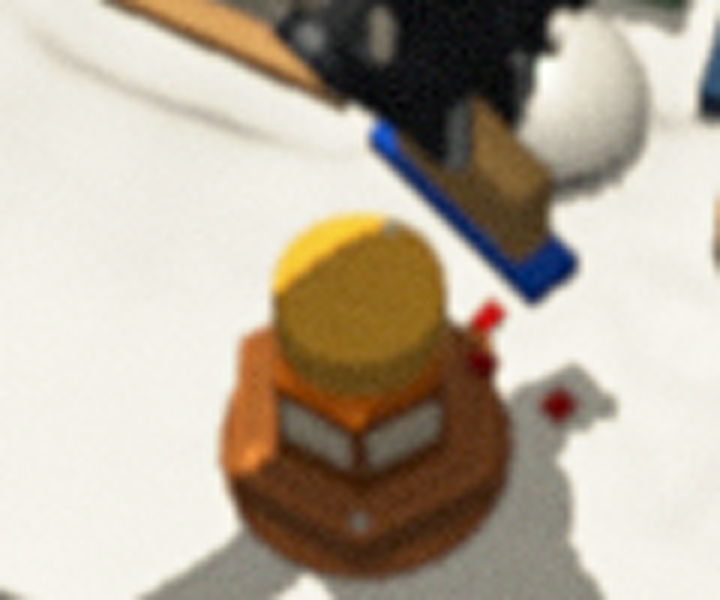

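View pics/t6.png

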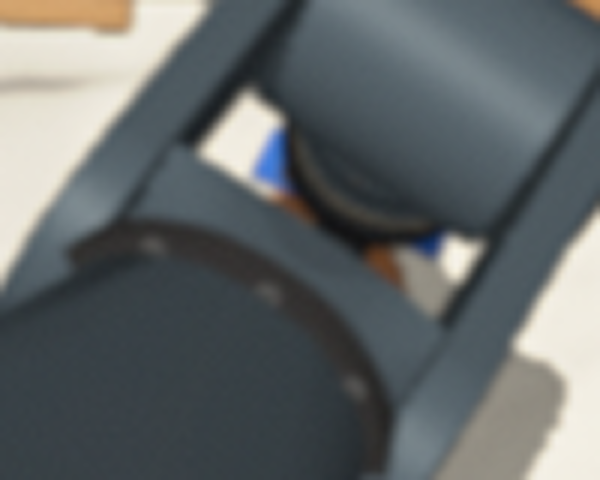

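All three chips are off the bare cap, at crop (487,317), (480,358) and (558,403) on the rest and counter. I'll take the scraper back to its place.

```bash
python3 -m crank '[[0,-0.02,0,0,0],[0,-0.015,0,0.03,0],[0,0,0,0.04,0],[0,0,0,0.04,0],[0,0,0,0.04,0]]'; python3 -m crank '[[0,0,0,0,-0.138],[0,0,0,0,-0.138],[0,0,0,0,-0.138],[0,0,0,0,-0.138],[0,0,0,0,-0.138]]'; python3 -m crank '[[0,0,0,0,0],[0,0,0,0,0]]';python3 g.py .472 -.362 .0225 14.5
```

```text
t: 9.45
tcp_pos: [0.4158, -0.3396, 0.1663]
tool_rot: [-0.596, -0.38, 0.596, -0.38]
force: [0.3, 0.1, -0.9]
finger_gap: 0.19
t: 9.95
tcp_pos: [0.4162, -0.3385, 0.166]
tool_rot: [0.432, 0.561, -0.431, 0.56]
force: [0.4, 0.5, -1.5]
finger_gap: 0.185
t: 10.15
tcp_pos: [0.4166, -0.3387, 0.166]
tool_rot: [0.434, 0.559, -0.434, 0.558]
force: [0.7, 0.2, -1.1]
finger_gap: 0.19
tcp [ 0.4166 -0.3387  0.166 ] yaw 14.33 tilt [-5.e-04  6.e-04 -1.e+00] q [-0.89  0.47  1.7  -0.    0.98 -1.14] F [ 0.7  0.2 -1.1] T [-0.02  0.01  0.01] gap 0.19 t 10.15
tx,ty,tz [0.1435 0.048  0.0364] yaw -0.003
```

```bash
python3 -m crank '[[0,0,0.024,0.018,-0.003],[0,0,0.024,0.018,0],[0,0.04,0,0,0],[0,0.04,0,0,0],[0,0.035,0,0,0]]'; python3 -m crank '[[0,0.01,0,0,0],[0,0.005,0,0,0],[0,0,0,0,0],[0,0,0,0,0]]';python3 g.py .472 -.362 .0222 14.5
```

```text
t: 10.65
tcp_pos: [0.4723, -0.3614, 0.0496]
tool_rot: [0.433, 0.559, -0.433, 0.559]
force: [0.7, -0.5, -1.0]
finger_gap: 0.189
t: 11.05
tcp_pos: [0.4734, -0.363, 0.0378]
tool_rot: [0.432, 0.558, -0.432, 0.561]
force: [-0.3, -0.1, -0.9]
finger_gap: 0.192
tcp [ 0.4734 -0.363   0.0378] yaw 14.64 tilt [ 0.0023 -0.0026 -1.    ] q [-0.84  0.72  1.63 -0.    0.78 -1.1 ] F [-0.3 -0.1 -0.9] T [-0.03  0.06  0.08] gap 0.192 t 11.05
tx,ty,tz [ 0.0156 -0.0012 -0.0014] yaw 0.0025
```

```bash
python3 -m crank '[[0,0.007,0,0,0],[0,0.006,0,0,0],[0,0.002,0,0,0],[0,0,0,0,0]]';python3 g.py .472 -.362 .0220 14.5
```

```text
t: 11.45
tcp_pos: [0.4726, -0.3619, 0.0218]
tool_rot: [0.432, 0.56, -0.432, 0.56]
force: [-0.5, 0.1, 3.8]
finger_gap: 0.188
tcp [ 0.4726 -0.3619  0.0218] yaw 14.67 tilt [ 2.e-04 -2.e-04 -1.e+00] q [-0.84  0.75  1.64  0.    0.76 -1.1 ] F [-0.5  0.1  3.8] T [ 0.16  0.09 -0.02] gap 0.188 t 11.45
tx,ty,tz [-0.0002 -0.0006 -0.    ] yaw 0.003
```

Contact is felt at the same height as at pick-up, so I'll release and rise.

```bash
python3 -m crank '[[0.03,0,0,0,0],[0.05,0,0,0,0],[0.0854,0,0,0,0],[0.0854,0,0,0,0],[0.0854,0,0,0,0]]'; python3 -m crank '[[0.0854,-0.01,0,0,0],[0.0854,-0.03,0,0,0],[0.0854,-0.045,0,0,0],[0.0854,-0.045,0,0,0],[0.0854,-0.045,0,0,0]]';python3 g.py .4418 -.1835 .2 -45
python3 - <<'E'
from h import *
st=manip.sense(); s=snapshot("wrist"); X=cloud(s,st); cv2.imwrite("pics/w7.png",s["image"])
w=(np.hypot(X[...,0]-.473,X[...,1]+.3625)<.06)&(X[...,2]>.044)&(X[...,2]<.06)
print(w.sum(),np.median(X[w],0),cv2.minAreaRect(X[w][:,:2].astype(np.float32)*1000))
b=snapshot("scene"); crop(b["image"],260,200,440,335,4,"pics/s7.png")
X=cloud(b); hsv=cv2.cvtColor(b["image"],cv2.COLOR_BGR2HSV)
c=(np.hypot(X[...,0]-.442,X[...,1]+.184)<.05)&(X[...,2]>.09)&(X[...,2]<.12); print(c.sum(),cv2.minEnclosingCircle(X[c][:,:2].astype(np.float32)*1000))
E
```

```text
t: 11.95
tcp_pos: [0.4724, -0.3619, 0.021]
tool_rot: [0.432, 0.56, -0.432, 0.56]
force: [0.1, -0.9, -0.0]
finger_gap: 0.994
t: 12.45
tcp_pos: [0.4722, -0.3616, 0.1985]
tool_rot: [0.432, 0.56, -0.432, 0.56]
force: [1.4, -1.6, 0.3]
finger_gap: 0.996
tcp [ 0.4722 -0.3616  0.1985] yaw 14.66 tilt [ 1.e-04 -1.e-04 -1.e+00] q [-0.84  0.5   1.52  0.    1.12 -1.1 ] F [ 1.4 -1.6  0.3] T [-0.05 -0.01 -0.03] gap 0.996 t 12.45
tx,ty,tz [-0.0016  0.0157 -0.18  ] yaw 1.0413
864 [ 0.47157854 -0.35970124  0.05270134] ((471.79217529296875, -361.55059814453125), (17.288654327392578, 62.76185989379883), 15.060864448547363)
727 ((443.6017150878906, -183.6812286376953), 29.80185317993164)
```

View pics/s7.png

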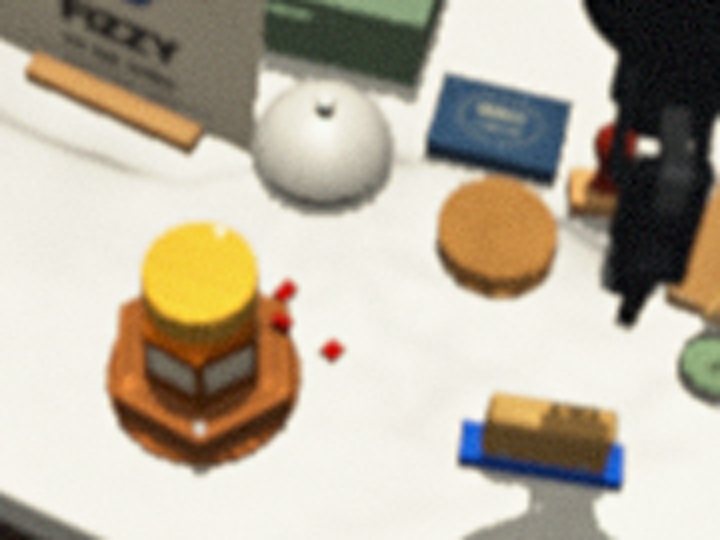

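View pics/w7.png

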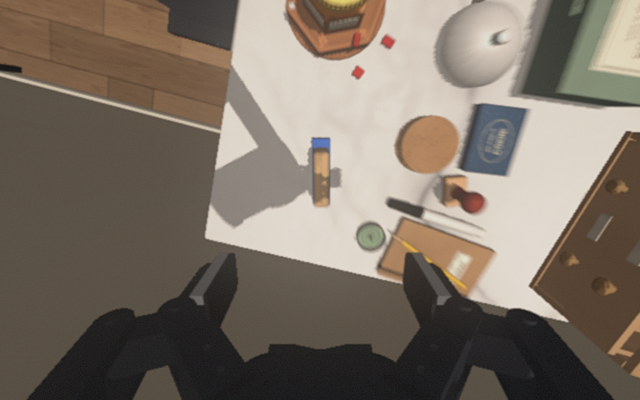

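The scraper stands upright at its old spot (crop (540,450)). The cap at (200,275) is bare with its white dot at (220,232), and the chips lie beside the rest. On to the cap.

```bash
python3 -m crank '[[0.0854,0,0.003,-0.036,0],[0.0854,0,0.003,-0.036,0],[0.0854,0,0.003,-0.036,0],[0.0854,0,0.003,-0.036,0],[0.0854,0,0.003,-0.036,0]]'
python3 -m crank '[[0.0854,0,0,0,0.13],[0.0854,0,0,0,0.13],[0.0854,0,0,0,0.13],[0.0854,0,0,0,0.13],[0.0854,0,0,0,0.13]]'
python3 -m crank '[[0.0854,0,0,0,0.13],[0.0854,0,0,0,0.13],[0.0854,0,0,0,0.13],[0.0854,0,0,0,0],[0.0854,0,0,0,0]]'
python3 g.py .4426 -.1837 .083 -45
python3 - <<'E'
from h import *
st=manip.sense(); s=snapshot("wrist"); X=cloud(s,st); cv2.imwrite("pics/w8.png",s["image"])
c=(np.hypot(X[...,0]-.442,X[...,1]+.184)<.045)&(X[...,2]>.101)&(X[...,2]<.115)
print(c.sum(),np.median(X[c],0),cv2.minEnclosingCircle(X[c][:,:2].astype(np.float32)*1000))
E
```

```text
t: 13.05
tcp_pos: [0.4406, -0.1824, 0.1962]
tool_rot: [0.432, 0.56, -0.432, 0.56]
force: [0.5, -0.5, 0.6]
finger_gap: 0.997
t: 13.55
tcp_pos: [0.4411, -0.1836, 0.1962]
tool_rot: [-0.589, -0.391, 0.589, -0.391]
force: [0.7, -0.2, 0.4]
finger_gap: 1.0
t: 14.05
tcp_pos: [0.4412, -0.1838, 0.1961]
tool_rot: [-0.653, -0.272, 0.653, -0.272]
force: [-0.6, -0.7, 0.4]
finger_gap: 0.999
tcp [ 0.4412 -0.1838  0.1961] yaw -44.77 tilt [-1.e-04  1.e-04 -1.e+00] q [-0.63  0.35  1.8   0.    0.99  0.15] F [-0.6 -0.7  0.4] T [ 0.06  0.04 -0.03] gap 0.999 t 14.05
tx,ty,tz [ 0.1131  0.0009 -0.0011] yaw 0.0041
2961 [ 0.44288369 -0.18179804  0.10818079] ((441.7769775390625, -182.88507080078125), 29.24576187133789)
```

View pics/w8.png

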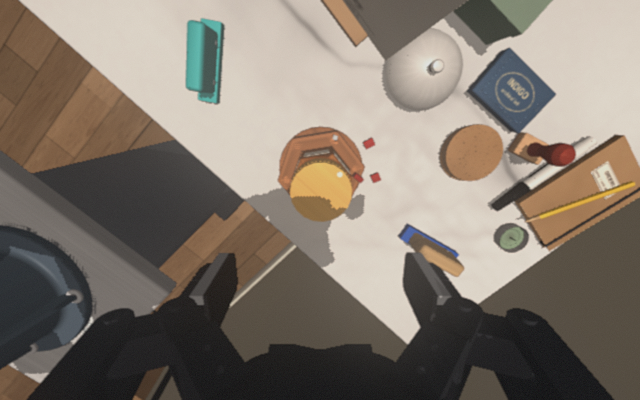

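The cap is centred in the wrist view at (321,190), and the depth fit agrees within 1 mm. I'll descend with the jaws open.

```bash
python3 -m crank '[[0.0854,0.035,0,0,0],[0.0854,0.03,0,0,0],[0.0854,0.025,0,0,0],[0.0854,0.015,0,0,0],[0.0854,0.005,0,0,0]]'
python3 -m crank '[[0.0854,0,0,0,0],[0.0854,0,0,0,0]]'; python3 g.py .4422 -.1833 .083 -45
```

```text
t: 14.6
tcp_pos: [0.4404, -0.1833, 0.0846]
tool_rot: [-0.652, -0.273, 0.654, -0.27]
force: [0.6, 0.2, 0.1]
finger_gap: 1.0
t: 14.8
tcp_pos: [0.4419, -0.1843, 0.0867]
tool_rot: [0.653, 0.271, -0.653, 0.272]
force: [0.3, 0.6, 0.3]
finger_gap: 1.0
tcp [ 0.4419 -0.1843  0.0867] yaw -44.89 tilt [ 1.1e-03 -8.0e-04 -1.0e+00] q [-0.63  0.53  1.91 -0.    0.7   0.15] F [0.3 0.6 0.3] T [-0.02 -0.   -0.03] gap 1.0 t 14.8
tx,ty,tz [ 0.0037 -0.0005 -0.0009] yaw 0.002
```

```bash
python3 -m crank '[[0.0854,0.003,-0.0005,-0.0009,0],[0.07,0,0,0,0],[0.065,0,0,0,0],[0.06,0,0,0,0],[0.055,0,0,0,0]]' 30
python3 -m crank '[[0.04,0,0,0,0],[0.03,0,0,0,0],[0.03,0,0,0,0],[0.03,0,0,0,0]]'; python3 g.py .4422 -.1833 .083 -45
```

```text
t: 15.3
tcp_pos: [0.4418, -0.183, 0.0833]
tool_rot: [0.653, 0.271, -0.653, 0.271]
force: [0.2, 0.1, -0.3]
finger_gap: 0.644
t: 15.7
tcp_pos: [0.4416, -0.1829, 0.0831]
tool_rot: [-0.653, -0.271, 0.653, -0.271]
force: [-0.5, 0.4, 0.3]
finger_gap: 0.35
tcp [ 0.4416 -0.1829  0.0831] yaw -44.92 tilt [-1.e-04  1.e-04 -1.e+00] q [-0.63  0.54  1.91 -0.    0.69  0.16] F [-0.5  0.4  0.3] T [ 0.04 -0.03  0.03] gap 0.35 t 15.7
tx,ty,tz [ 0.0001  0.0007 -0.0001] yaw 0.0014
```

The gap reading of 0.35 is too small for a 58 mm cap, so I'll look before doing anything.

```bash
python3 - <<'E'
from h import *
st=manip.sense(); s=snapshot("wrist"); X=cloud(s,st); cv2.imwrite("pics/w9.png",s["image"])
b=snapshot("scene"); crop(b["image"],260,210,360,310,6,"pics/s9.png")
E
python3 g.py
```

```text
tcp [ 0.4416 -0.183   0.0831] yaw -44.92 tilt [-1.e-04  0.e+00 -1.e+00] q [-0.63  0.54  1.91 -0.    0.69  0.16] F [-0.2  0.5 -0.9] T [-0.    0.01  0.01] gap 0.35 t 15.8
```

View pics/w9.png

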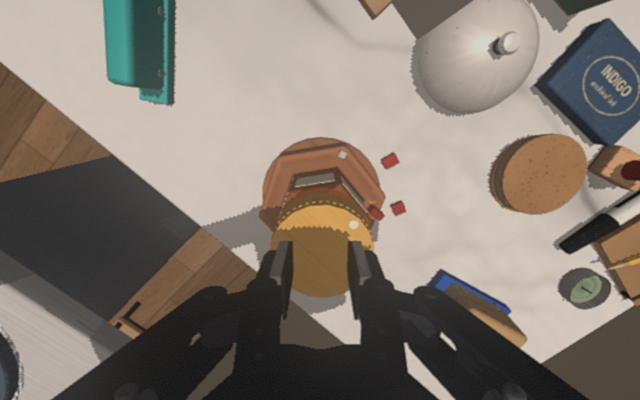

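View pics/s9.png

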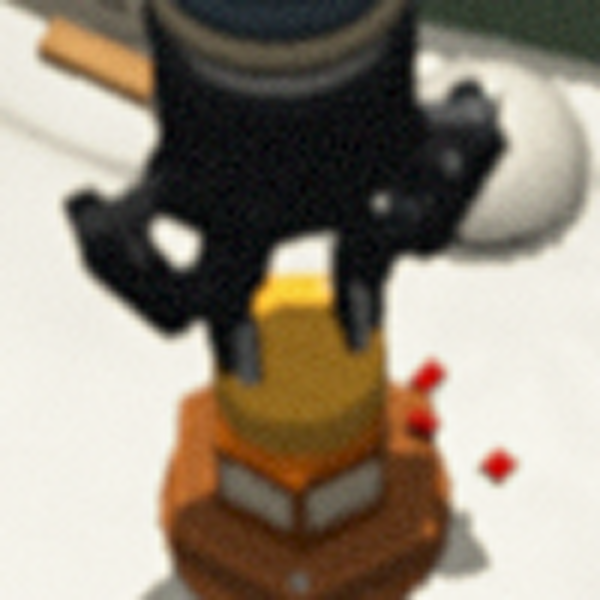

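Run:
```python
from h import *
b=snapshot("scene"); X=cloud(b)
for u,v in [(299,270),(301,272),(312,262),(310,270),(318,268),(320,262),(310,280),(322,265),(311,258),(300,265),(299,262)]: print((u-260)*6,(v-210)*6,X[v,u].round(4),b["image"][v,u])
st=manip.sense(); s=snapshot("wrist"); X=cloud(s,st)
for u,v in [(322,220),(322,260),(322,285),(280,255),(362,255),(300,230),(340,290),(285,290),(360,290)]: print("w",u,v,X[v,u].round(4))
g=[[.442,-.183,.107],[.4416,-.183,.083]]
print((proj(b,g)-[260,210])*6, proj(s,g,st))
```

```text
234 360 [ 0.4219 -0.1726  0.1216] [45 44 41]
246 372 [ 0.4213 -0.177   0.1183] [79 81 76]
312 312 [ 0.4559 -0.183   0.1083] [ 29 103 142]
300 360 [ 0.4373 -0.1879  0.1095] [ 27 101 140]
348 348 [ 0.4474 -0.2002  0.1105] [31 61 89]
360 312 [ 0.4491 -0.2038  0.1318] [66 67 66]
300 420 [ 0.4199 -0.1965  0.105 ] [ 26  91 126]
372 330 [ 0.457  -0.2043  0.1103] [ 38  78 108]
306 288 [ 0.4628 -0.1774  0.1094] [ 58 207 248]
240 330 [ 0.4209 -0.1763  0.1431] [63 63 60]
234 312 [ 0.4186 -0.1761  0.1564] [ 7 15  5]
w 322 220 [ 0.4563 -0.1689  0.1085]
w 322 260 [ 0.4391 -0.1863  0.1077]
w 322 285 [ 0.4283 -0.1972  0.1092]
w 280 255 [ 0.4352 -0.1616  0.1286]
w 362 255 [ 0.4626 -0.1896  0.1276]
w 300 230 [ 0.4435 -0.1649  0.1077]
w 340 290 [ 0.4324 -0.208   0.1072]
w 285 290 [ 0.4315 -0.1706  0.1432]
w 360 290 [ 0.4571 -0.1899  0.1494]
[[293.01425931 347.162877  ]
 [294.27082537 386.69108867]] [[321.59896516 252.35056844]
 [320.93376665 234.37133919]]
```

Run:
```python
from h import *
st=manip.sense(); s=snapshot("wrist"); X=cloud(s,st); M=R.from_quat(st["tool_rot"]).as_matrix(); L=(X-st["tcp_pos"])@M
for u in (275,280,285,290):
  print(u,[(v,*(L[v,u]*1000).round(0)) for v in range(236,320,8)])
m=(X[...,2]>.1115)&(abs(L[...,1])<.06)&(abs(L[...,2])<.04)
print(np.percentile(L[m],[0.5,50,99.5],axis=0).round(4), np.nanmax(L[m][:,0]))
crop(s["image"],220,190,420,340,4,"pics/w10.png")
```

```text
275 [(236, np.float64(-25.0), np.float64(-25.0), np.float64(-11.0)), (244, np.float64(-25.0), np.float64(-25.0), np.float64(-6.0)), (252, np.float64(-36.0), np.float64(-24.0), np.float64(-7.0)), (260, np.float64(-49.0), np.float64(-22.0), np.float64(-10.0)), (268, np.float64(-56.0), np.float64(-21.0), np.float64(-10.0)), (276, np.float64(-63.0), np.float64(-19.0), np.float64(-11.0)), (284, np.float64(-70.0), np.float64(-18.0), np.float64(-11.0)), (292, np.float64(-74.0), np.float64(-18.0), np.float64(-11.0)), (300, np.float64(-79.0), np.float64(-17.0), np.float64(-10.0)), (308, np.float64(-90.0), np.float64(-15.0), np.float64(-16.0)), (316, np.float64(-94.0), np.float64(-15.0), np.float64(-17.0))]
280 [(236, np.float64(-26.0), np.float64(-22.0), np.float64(-11.0)), (244, np.float64(-33.0), np.float64(-21.0), np.float64(-10.0)), (252, np.float64(-43.0), np.float64(-20.0), np.float64(-11.0)), (260, np.float64(-50.0), np.float64(-19.0), np.float64(-11.0)), (268, np.float64(-57.0), np.float64(-18.0), np.float64(-10.0)), (276, np.float64(-64.0), np.float64(-17.0), np.float64(-11.0)), (284
[... 1141 characters left out ...]
, (252, np.float64(-36.0), np.float64(-16.0), np.float64(-7.0)), (260, np.float64(-38.0), np.float64(-16.0), np.float64(-4.0)), (268, np.float64(-39.0), np.float64(-16.0), np.float64(1.0)), (276, np.float64(-41.0), np.float64(-16.0), np.float64(4.0)), (284, np.float64(-42.0), np.float64(-16.0), np.float64(8.0)), (292, np.float64(83.0), np.float64(-31.0), np.float64(104.0)), (300, np.float64(652.0), np.float64(-101.0), np.float64(549.0)), (308, np.float64(602.0), np.float64(-96.0), np.float64(542.0)), (316, np.float64(563.0), np.float64(-92.0), np.float64(540.0))]
[[-1.221e-01 -5.890e-02 -1.950e-02]
 [-1.002e-01 -1.000e-04 -1.080e-02]
 [-3.370e-02  5.860e-02  1.190e-02]] -0.028423456914047057
```

View pics/w10.png

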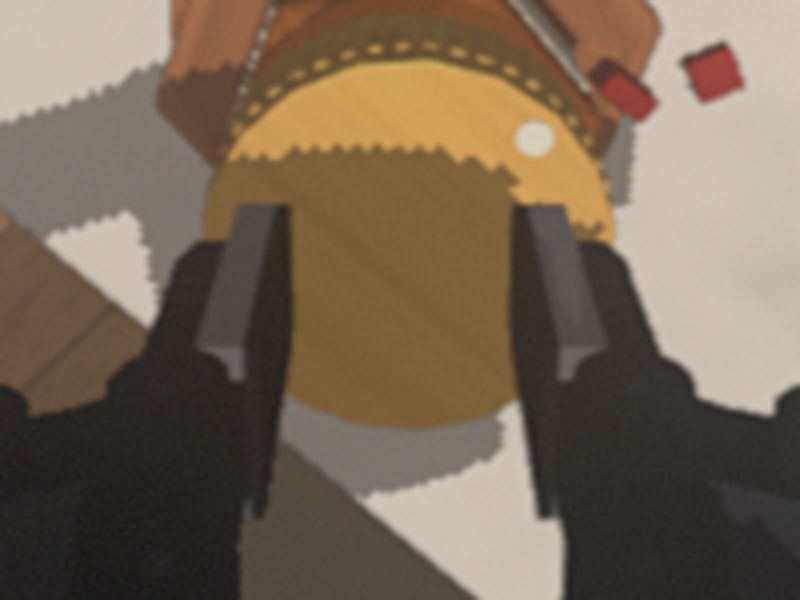

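The depth shows the finger tips about 30 mm behind the reported TCP, at z≈0.114, so they closed in the air above the cap without touching it. In w10 the tips are at (262,205) and (540,205) over the bare cap top. I'll open and measure the true tip offset.

```bash
cat > tip.py <<'E'
from h import *
st=manip.sense(); s=snapshot("wrist"); X=cloud(s,st); M=R.from_quat(st["tool_rot"]).as_matrix(); L=(X-st["tcp_pos"])@M
m=(X[...,2]>.1115)&(abs(L[...,1])<.06)&(abs(L[...,2])<.03)&(L[...,0]>-.06)
for sg in (-1,1):
    P=L[m&(L[...,1]*sg>0)]
    if len(P): print(sg,len(P),"tip x",np.percentile(P[:,0],[99,99.9]).round(4),"y inner/outer",np.percentile(abs(P[P[:,0]>P[:,0].max()-.012][:,1]),[2,98]).round(4))
hsv=cv2.cvtColor(s["image"],cv2.COLOR_BGR2HSV)
c=(np.hypot(X[...,0]-.442,X[...,1]+.184)<.045)&(X[...,2]>.101)&(X[...,2]<.1112)&(hsv[...,1]>80)
print("cap",c.sum(),cv2.minEnclosingCircle(X[c][:,:2].astype(np.float32)*1000),st["finger_gap"])
E
python3 -m crank '[[0.06,0,0,0,0],[0.06,0,0,0,0],[0.06,0,0,0,0]]'; python3 tip.py; python3 -m crank '[[0.0854,0,0,0,0],[0.0854,0,0,0,0],[0.0854,0,0,0,0]]'; python3 tip.py; python3 g.py
```

```text
t: 16.25
tcp_pos: [0.4417, -0.1829, 0.0831]
tool_rot: [-0.653, -0.271, 0.653, -0.271]
force: [0.9, 0.6, 1.2]
finger_gap: 0.703
-1 1247 tip x [-0.0313 -0.0299] y inner/outer [0.0306 0.0427]
1 1248 tip x [-0.0315 -0.0301] y inner/outer [0.0289 0.0405]
cap 7781 ((441.9978942871094, -182.84414672851562), 29.410221099853516) 0.703346273972923
t: 16.6
tcp_pos: [0.4417, -0.1829, 0.0831]
tool_rot: [-0.653, -0.271, 0.653, -0.271]
force: [-1.2, -0.1, -0.1]
finger_gap: 1.001
-1 1098 tip x [-0.0389 -0.0383] y inner/outer [0.0432 0.0555]
1 1104 tip x [-0.0389 -0.0381] y inner/outer [0.0415 0.0536]
cap 7783 ((441.755859375, -182.9273681640625), 29.528339385986328) 1.0011721420179935
tcp [ 0.4417 -0.183   0.0831] yaw -44.92 tilt [ 0.  0. -1.] q [-0.63  0.54  1.91  0.    0.69  0.16] F [0.3 0.1 0.3] T [-0.   -0.02 -0.04] gap 0.998 t 16.65
```

```bash
python3 -m crank '[[0.0854,0.01,0.0008,0,0],[0.0854,0.01,0,0,0],[0.0854,0.004,0,0,0],[0.0854,0,0,0,0],[0.0854,0,0,0,0]]'; python3 g.py .4422 -.1833 .059 -45
python3 - <<'E'
from h import *
st=manip.sense(); s=snapshot("wrist"); crop(s["image"],170,170,470,370,2.6,"pics/w11.png")
b=snapshot("scene"); crop(b["image"],260,210,360,310,6,"pics/s11.png")
E
```

```text
t: 17.15
tcp_pos: [0.4421, -0.1834, 0.0587]
tool_rot: [-0.653, -0.271, 0.653, -0.271]
force: [0.5, 0.3, 1.1]
finger_gap: 0.999
tcp [ 0.4421 -0.1834  0.0587] yaw -44.93 tilt [-7.e-04  5.e-04 -1.e+00] q [-0.63  0.59  1.92  0.    0.63  0.16] F [0.5 0.3 1.1] T [ 0.02  0.03 -0.01] gap 0.999 t 17.15
tx,ty,tz [-0.0003  0.     -0.0002] yaw 0.0013
```

View pics/w11.png

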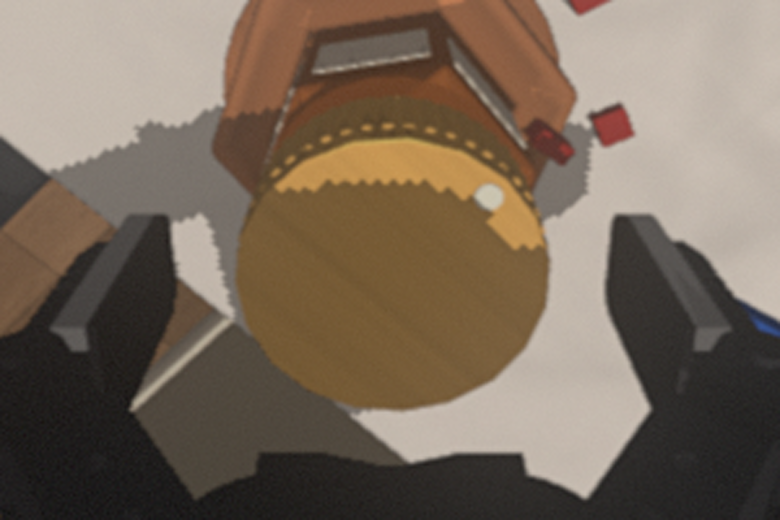

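View pics/s11.png

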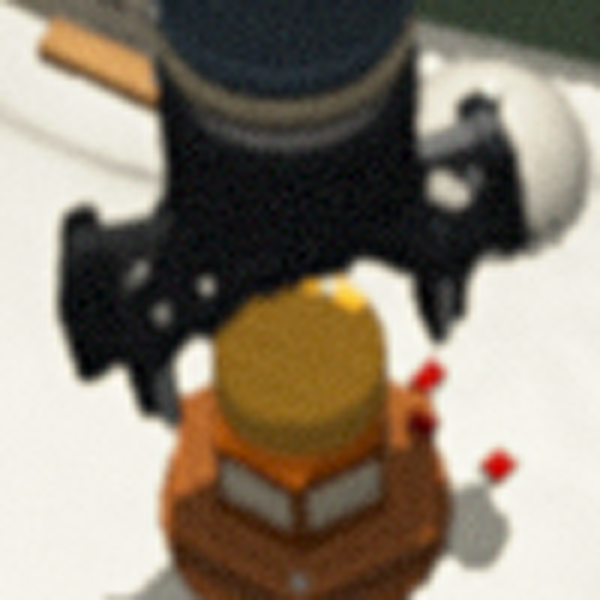

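The fingers now straddle the cap, with pads at (150,270) and (630,270) and the cap at (392,275). I'll close.

```bash
python3 -m crank '[[0.065,0,0,0,0],[0.055,0,0,0,0],[0.045,0,0,0,0],[0.04,0,0,0,0],[0.04,0,0,0,0]]' 30; python3 g.py
python3 -m crank '[[0.03,0,0,0,0],[0.03,0,0,0,0],[0.03,0,0,0,0]]' 80; python3 g.py
python3 - <<'E'
from h import *
st=manip.sense(); s=snapshot("wrist"); crop(s["image"],170,170,470,370,2.6,"pics/w12.png")
b=snapshot("scene"); crop(b["image"],260,210,360,310,6,"pics/s12.png")
E
```

```text
t: 17.75
tcp_pos: [0.4424, -0.1837, 0.0597]
tool_rot: [0.653, 0.271, -0.653, 0.271]
force: [-1.6, 1.5, 5.5]
finger_gap: 0.672
tcp [ 0.4424 -0.1837  0.0597] yaw -44.9 tilt [ 7.e-04 -6.e-04 -1.e+00] q [-0.63  0.59  1.92 -0.    0.63  0.16] F [-1.6  1.5  5.5] T [0.05 0.11 0.04] gap 0.672 t 17.75
t: 18.05
tcp_pos: [0.4425, -0.1837, 0.0601]
tool_rot: [0.653, 0.271, -0.653, 0.272]
force: [-0.9, 1.0, 9.5]
finger_gap: 0.656
tcp [ 0.4425 -0.1837  0.0601] yaw -44.9 tilt [ 9.e-04 -8.e-04 -1.e+00] q [-0.63  0.59  1.92 -0.    0.63  0.16] F [-0.9  1.   9.5] T [0.14 0.22 0.03] gap 0.656 t 18.05
```

View pics/w12.png

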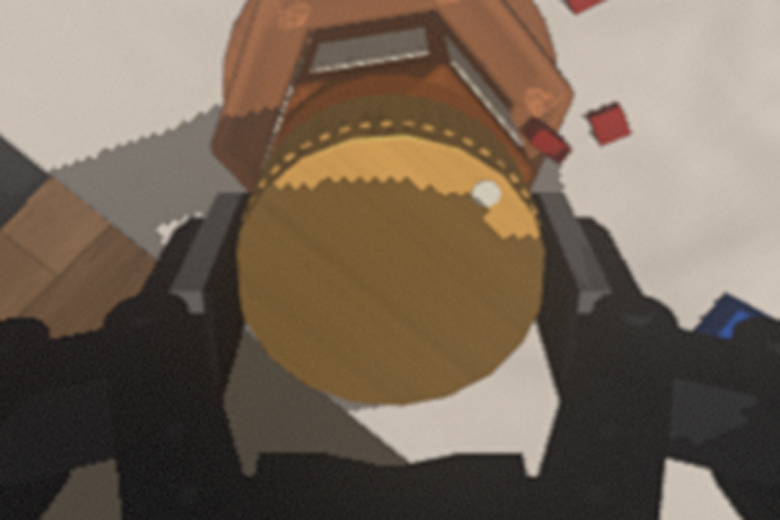

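View pics/s12.png

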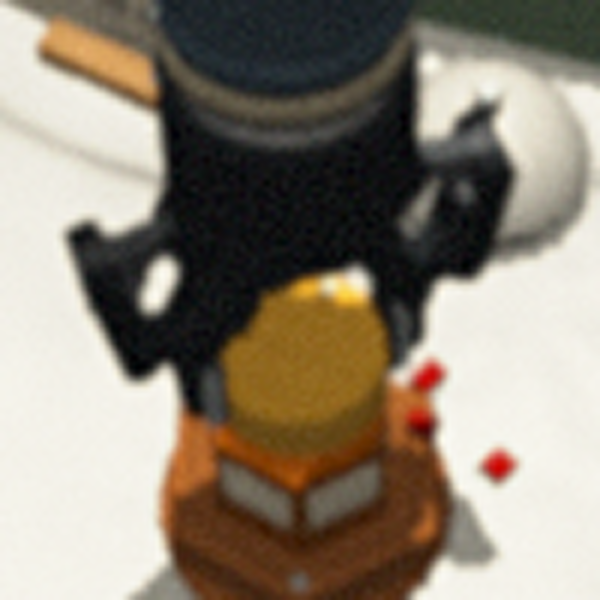

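The cap is gripped between the pads with the dot at (486,193). I'll turn it anticlockwise.

```bash
python3 -m crank '[[0.03,0,0,0,-0.08],[0.03,0,0,0,-0.08],[0.03,0,0,0,-0.08],[0.03,0,0,0,-0.08],[0.03,0,0,0,-0.08]]'; python3 g.py
python3 - <<'E'
from h import *
st=manip.sense(); s=snapshot("wrist"); crop(s["image"],170,170,470,370,2.6,"pics/w13.png")
E
```

```text
t: 18.65
tcp_pos: [0.443, -0.1839, 0.0601]
tool_rot: [0.586, 0.395, -0.585, 0.397]
force: [-0.6, 1.3, 9.1]
finger_gap: 0.651
tcp [ 0.443  -0.1839  0.0601] yaw -21.86 tilt [ 0.002 -0.001 -1.   ] q [-0.63  0.59  1.92  0.    0.63 -0.25] F [-0.6  1.3  9.1] T [ 0.19  0.13 -0.11] gap 0.651 t 18.65
```

View pics/w13.png

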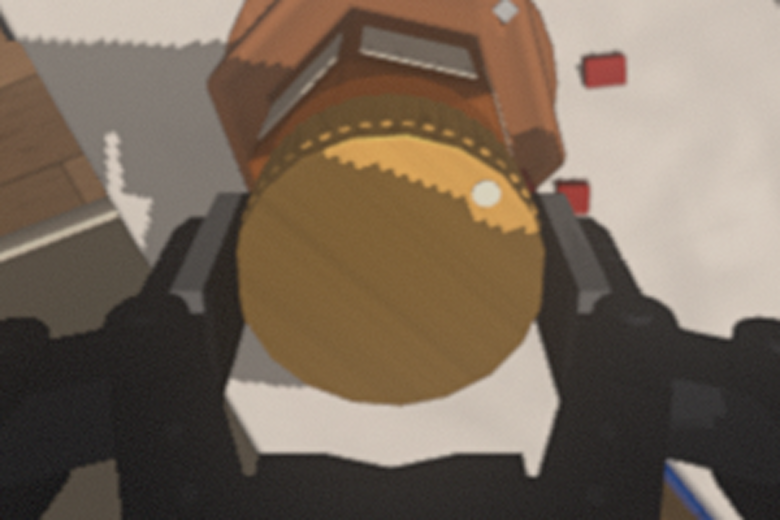

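The dot stays at the same pixel, so there's no slip, and the jar turned in the view relative to it. Continuing.

```bash
python3 -m crank '[[0.03,0,0,0,-0.09],[0.03,0,0,0,-0.09],[0.03,0,0,0,-0.09],[0.03,0,0,0,-0.09],[0.03,0,0,0,-0.09]]'; python3 g.py;  python3 -m crank '[[0.03,0,0,0,-0.09],[0.03,0,0,0,-0.09],[0.03,0,0,0,-0.08],[0.03,0,0,0,0],[0.03,0,0,0,0]]'; python3 g.py
python3 - <<'E'
from h import *
st=manip.sense(); s=snapshot("wrist"); crop(s["image"],170,170,470,370,2.6,"pics/w14.png")
b=snapshot("scene"); crop(b["image"],260,210,360,310,6,"pics/s14.png")
E
```

```text
t: 19.2
tcp_pos: [0.4432, -0.184, 0.0603]
tool_rot: [0.483, 0.516, -0.482, 0.518]
force: [-0.4, 1.9, 11.4]
finger_gap: 0.655
tcp [ 0.4432 -0.184   0.0603] yaw 3.95 tilt [ 0.0024 -0.0013 -1.    ] q [-0.63  0.59  1.92  0.    0.63 -0.7 ] F [-0.4  1.9 11.4] T [ 0.16  0.01 -0.07] gap 0.655 t 19.2
t: 19.7
tcp_pos: [0.4433, -0.1841, 0.0604]
tool_rot: [0.412, 0.573, -0.412, 0.576]
force: [0.4, 1.1, 11.4]
finger_gap: 0.654
tcp [ 0.4433 -0.1841  0.0604] yaw 18.69 tilt [ 0.0026 -0.0017 -1.    ] q [-0.63  0.59  1.92  0.    0.63 -0.95] F [ 0.4  1.1 11.4] T [0.09 0.09 0.1 ] gap 0.654 t 19.7
```

View pics/w14.png

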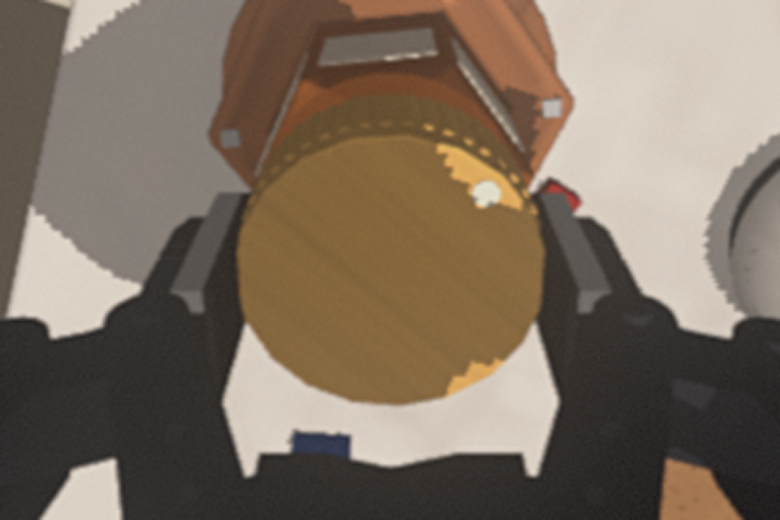

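View pics/s14.png

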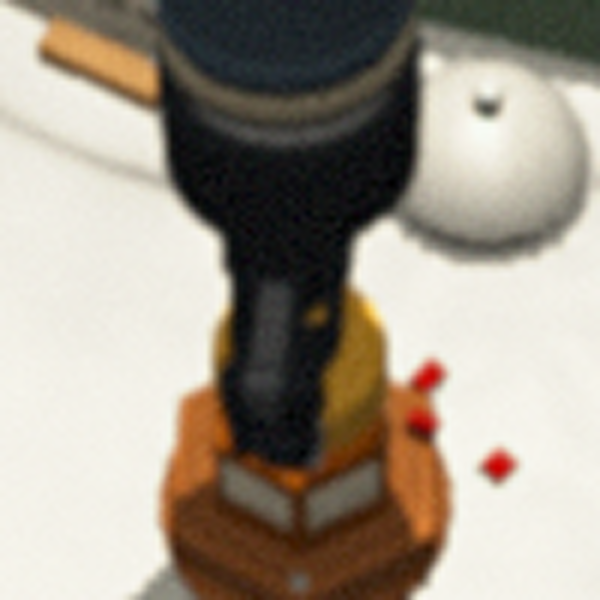

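The turn totalled 1.11 rad with no slip. I'll lift gently and watch the force.

```bash
python3 -m crank '[[0.03,-0.001,0,0,0],[0.03,-0.001,0,0,0],[0.03,-0.001,0,0,0],[0.03,0,0,0,0]]'; python3 g.py;  python3 -m crank '[[0.03,-0.001,0,0,0],[0.03,-0.001,0,0,0],[0.03,0,0,0,0]]'; python3 g.py
```

```text
t: 20.2
tcp_pos: [0.4428, -0.1838, 0.0622]
tool_rot: [0.412, 0.574, -0.412, 0.575]
force: [2.0, -0.0, -0.5]
finger_gap: 0.657
tcp [ 0.4428 -0.1838  0.0622] yaw 18.66 tilt [ 1.4e-03 -7.0e-04 -1.0e+00] q [-0.63  0.58  1.92  0.    0.64 -0.95] F [ 2.  -0.  -0.5] T [-0.06 -0.24  0.03] gap 0.657 t 20.2
t: 20.5
tcp_pos: [0.4423, -0.1836, 0.064]
tool_rot: [0.412, 0.574, -0.412, 0.575]
force: [0.8, -0.8, -1.2]
finger_gap: 0.656
tcp [ 0.4423 -0.1836  0.064 ] yaw 18.68 tilt [ 1.e-04 -1.e-04 -1.e+00] q [-0.63  0.58  1.92  0.    0.64 -0.95] F [ 0.8 -0.8 -1.2] T [-0.02 -0.24  0.03] gap 0.656 t 20.5
```

The force is only about the cap's weight, so the lugs are free. Lifting straight up.

```bash
python3 -m crank '[[0.03,-0.006,0,0,0],[0.03,-0.008,0,0,0],[0.03,-0.008,0,0,0],[0.03,-0.006,0,0,0],[0.03,-0.002,0,0,0]]'; python3 -m crank '[[0.03,0,0,0,0],[0.03,0,0,0,0],[0.03,0,0,0,0]]'; python3 g.py .4426 -.1837 .0945 18.66
python3 - <<'E'
from h import *
st=manip.sense(); s=snapshot("wrist"); X=cloud(s,st); crop(s["image"],170,150,470,370,2.6,"pics/w15.png")
M=R.from_quat(st["tool_rot"]).as_matrix()
c=(np.hypot(X[...,0]-.442,X[...,1]+.184)<.027)&(X[...,2]>.13)&(X[...,2]<.155)
P=X[c]; a=np.linalg.lstsq(np.c_[P[:,:2]-P[:,:2].mean(0),np.ones(len(P))],P[:,2],rcond=None)[0]; print(c.sum(),"top z, slopes",a.round(4), np.median(P[:,2]))
b=snapshot("scene"); crop(b["image"],260,210,360,310,6,"pics/s15.png"); cv2.imwrite("pics/s15f.png",b["image"])
E
```

```text
t: 21.0
tcp_pos: [0.4425, -0.1837, 0.0952]
tool_rot: [0.412, 0.574, -0.412, 0.575]
force: [-0.3, -0.0, -0.2]
finger_gap: 0.65
t: 21.3
tcp_pos: [0.442, -0.1834, 0.0939]
tool_rot: [0.412, 0.575, -0.412, 0.574]
force: [-1.1, 0.2, -0.2]
finger_gap: 0.652
tcp [ 0.442  -0.1834  0.0939] yaw 18.68 tilt [-6.e-04  4.e-04 -1.e+00] q [-0.63  0.52  1.9  -0.    0.72 -0.95] F [-1.1  0.2 -0.2] T [-0.02  0.02 -0.  ] gap 0.652 t 21.3
tx,ty,tz [-0.0006  0.0005  0.0005] yaw 0.0003
8538 top z, slopes [-0.0008  0.0008  0.1418] 0.14181658554898058
```

View pics/w15.png

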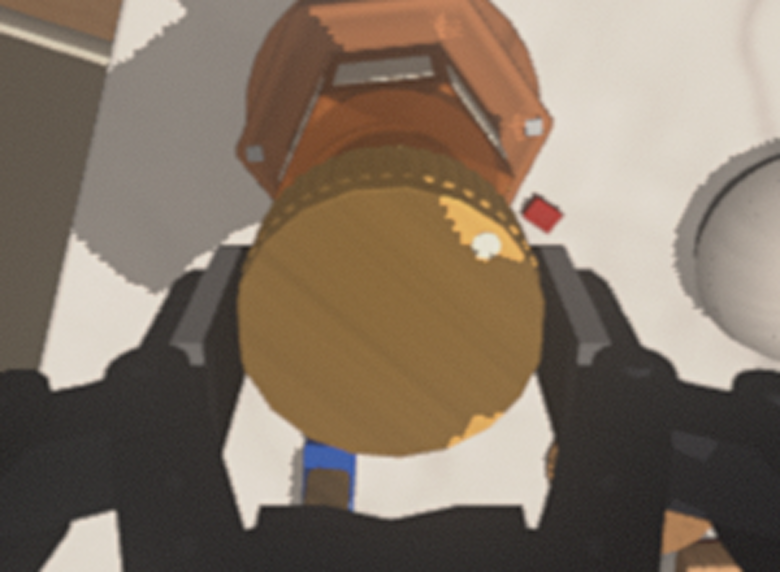

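View pics/s15.png

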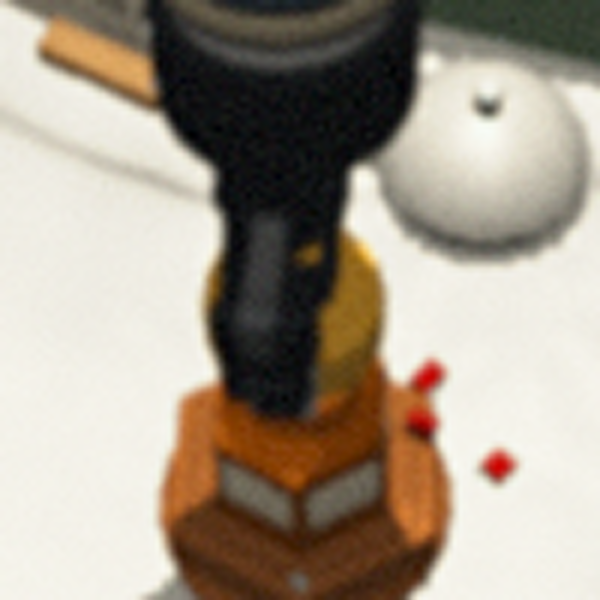

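View pics/s15f.png

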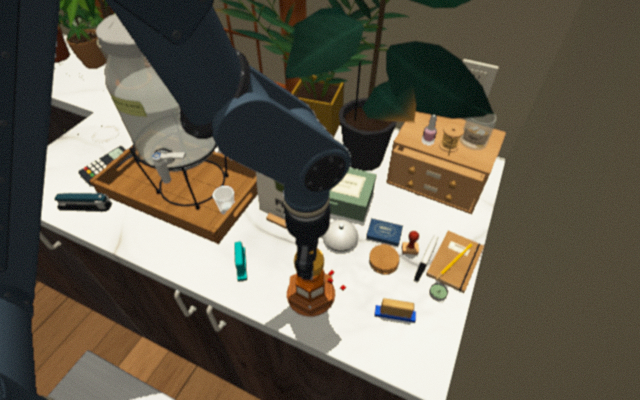

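The cap is level (top slopes under 0.001) with its top at z≈0.141, so its lower edge is about 20 mm above the rim. The jar's windows sit at the same pixels as before, so it is seated, and the scraper and bystanders stand untouched. I'll do a settle check, then hand in.

```bash
python3 -m crank '[[0.03,0,0,0,0],[0.03,0,0,0,0],[0.03,0,0,0,0]]'; python3 g.py
python3 - <<'E'
from station import manip
print(manip.sign_off())
E
```

```text
t: 21.7
tcp_pos: [0.4422, -0.1835, 0.094]
tool_rot: [0.412, 0.575, -0.412, 0.574]
force: [-0.2, 0.3, -0.3]
finger_gap: 0.656
tcp [ 0.4422 -0.1835  0.094 ] yaw 18.68 tilt [-1.e-04  1.e-04 -1.e+00] q [-0.63  0.52  1.9  -0.    0.72 -0.95] F [-0.2  0.3 -0.3] T [-0.04  0.02 -0.  ] gap 0.656 t 21.7
the job is handed in; nothing more can be done
None
```

I did the whole job in the order asked, in 21.7 s, and handed it in. The blue-footed scraper swept all three chips off the cap in one pass and went back upright on its old spot. I then turned the cap 1.11 rad anticlockwise with no slip, and it came free and lifted straight up.

**Last checks:**
- **Cap:** it is held level (slope under 0.001), with its lower edge about 19.6 mm above the mouth.
- **Jar:** still seated in the rest, judging by its unchanged position in the picture.
- **Scraper:** upright again, within about 1 mm of where it started.
- **Chips:** all three lie on the rest or the counter beside it.
- **Other things:** the bystanders and the turquoise look-alike show no movement in the final picture; I judged this by eye, not by measurement.

**What disagreed:** the finger tips measured about 30 mm farther back than the stated tool point.
- My first close on the cap therefore shut above it in the air. I touched nothing, and re-gripped about 24 mm lower after measuring the tips.
- It also means the scraper was held only near the top of its grip, though it didn't slip.

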